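# Run out the jar board to the gauge and hold it

### The arm

A 7-joint arm with a two-finger parallel gripper is mounted at the origin on the work surface. World frame = base frame: x ahead of the robot, y to its left, z up, the work surface at z = 0. Lengths are in mm, angles in rad, forces in N, time in s.
With the tool pointing down it reaches from about 400 to 925 mm from the base axis. Payload 5.6 kg.
Tool frame: the origin (TCP) lies at the very end of the fingers, on their centre line; the grasp point (between the pads) lies 19 mm behind it; z points along the fingers, y is the line along which they close (so a half turn about z gives the same grasp; the last joint's range is limited). The gripper opens to 85 mm and grips with 20 to 120 N. Pads are 22 mm wide; open, the fingers measure 114 mm over their backs; the gripper's body (76 mm by 85 mm) begins 54 mm behind the grasp point. The pads swing forward as they close: fully open they stand 13 mm farther back than shut.
Start: joints at [-1.166, 0.468, -0.012, 1.603, 0.006, 1.071, -0.056], TCP at [281.479, 585.899, 231.29] pointing down, gripper open.
Joint ranges: [-2.53, 2.53], [-0.31, 2.02], [-1.57, 1.55], [0.28, 2.44], [-1.29, 4.43], [0.15, 1.84], [-2.92, 2.92]. Speed limits (rad/s): [2.57, 2.57, 3.14, 3.14, 3.14, 3.14, 3.14].

### API

Orientations are given as a unit quaternion [w, x, y, z].
In Python, from bench import bot gives the robot as it stands.
- The arm moves only by the shell command python3 -m inch 'ROWS'. ROWS is JSON, a list of rows, each a list of 3 entries, a list of its own where there are three numbers: the shift along the tool's x, y, z normalised to -1 to 1, where 1 is 0.6 m, then the turn, a rotation vector about the tool's x, y, z normalised to -1 to 1, where 1 is 90 degrees, then the closure, from 0 (fully open) to 1 (shut). In form: [[[tx, ty, tz], [wx, wy, wz], fingers], ...]. A call has 1 to 12 rows; each row is the pose to reach, as a shift and turn from the pose commanded when the call began, along the tool's axes at that moment; what a row does not reach only later rows make up. A row lasts 1/10 s, in which the tool goes at most 50 mm and 8.59 degrees, less where a joint would pass 70% of its speed; a pose out of reach is approached as far as the arm can. A call with a number of a shift or a turn outside -1 to 1 is refused whole. A call with a gripper value outside its range is refused whole. The fingers move at their own pace and stop on an object; the grip force is fixed at half the most. Time passes only in rows, so rows that repeat a pose let the fingers close. It gives the time, the measured TCP pose, the force, the opening and the grip force at its end, in the units of the state.
- bot.read_state(): the state, without advancing time (a new reading comes with each control period).
- bot.grab_frame(name): name is "scene" or "top"; returns a dict with "image" (420x560x3 uint8, red, green, blue), "z_map" (420x560 float32, mm along the optical axis (not along the pixel's ray), 0 where there is no reading), "K" (3x3 intrinsics, pixels), "R" (3x3) and "t" (3): a world point X has camera coordinates R X + t. Camera axes: x right, y down, z forward; pixel columns grow to the right and rows downward; lengths in mm; the calibration is good to about 2 mm. A picture is of the moment at which its call begins.
- bot.close_job(): hands the job in; it is judged then, once.
The state is a dict: "time_s": time; "joint_pos": joint angles; "qvel": joint speeds; "tau": joint torques, N m; "tcp_pos": TCP position; "tcp_rot": TCP orientation; "wrist_force": force on the tool from outside, world axes, zero at the start; "ft_torque": the same for the moment, N m; "width": finger opening in mm; "gripper_force": force on a finger pad.
Only numpy, scipy, OpenCV 4.12 (cv2) and the standard library are available. Lean on these libraries where they do the work, as an engineer would, in place of code of your own. Each camera call takes 0.05 s, during which the arm holds its last target. There are 200 camera calls.

### The job

Slide the blue transfer board straight out along its guides, so that both jars on it ride out between the two black sensor posts, until the board's front edge is level with the yellow blade of the gauge stand. So far out it tips unless held, so finish while still holding the board level on its riser, jars standing, for the packer to take them. Leave the gauge and the loose things on the bench alone.

Things in the scene. Friction and masses are not known exactly. Their poses are not given: they have to be found in the camera images.
- riser: Fixed riser table 400 x 200, flat top 80 mm above the bench; white side guides (138 mm apart inside, 18 mm above its top), open above. Black sensor posts by the guides (158 mm apart inside, tops 136 mm above bench) 25 mm behind the delivery edge. Origin: on the bench under that edge's middle; x outward, the way to slide (to the robot's right), y away from the robot, z up; it spans x -400 to 0.
- board: Loose blue board 420 long x 130 wide x 10 thick, 0.35 to 0.7 kg, flat on the riser between the guides, 4 mm play each side; white line along its front edge. Origin: centre of its underside; x to its front end (the way it is slid), z up. With its jars it tips once some 170 to 210 mm hang out. Sliding it takes about 2 to 8 N.
- handle (a point): Centre, half-way up, of the black grip block fixed on the board's top: 28 x 28 mm, 48 mm tall, on the centre line, 180 mm behind the board's middle (30 mm from the rear end). This centre is 24 mm above the board's top. Axes as the board's.
- board_front (a point): Middle of the board's front end face, half-way up its thickness; 390 mm ahead of the grip block. Axes as the board's.
- gauge_mark (a point): Tip of the yellow gauge blade, 6 mm thick, 18 mm high, 85 mm above the bench (the board's height), on a fixed stand 225 to 285 mm beyond the delivery edge, 15 to 32 mm beside the board's path, on the side away from the robot. Axes as the riser's: the board's front is level with the mark when board_front has x = 0 in this frame.
- gauge: The fixed gauge stand (base 60 x 60 mm) that carries the blade. Origin on the bench under the post, axes as the riser's. Not to be touched by the board.
- jar_a_mid (a point): Centre of a black jar with white lid, 48 mm across, 44 mm tall, 90 g, standing loose on the front half of the board, on the side away from the robot. z up.
- jar_b_mid (a point): Centre of the second such jar, on the side of the board nearer the robot.
- spare_jar_mid (a point): Centre of an all-black jar, 48 mm across, 44 mm tall, standing on the bench on the robot's side of the way the board comes out. Bystander.
- lid_stack: Two white lids stuck in a stack, 54 mm across, 28 mm tall, on the bench beyond the riser; origin under its centre. Bystander.
- cup: Clear plastic cup, 64 mm across, 70 mm tall, on the bench beyond the gauge to the robot's right; origin under its centre. Bystander.
Things that resemble listed ones, but are neither listed nor needed, are in the scene too. Leave any green or red look-alike of the part that bears jar_b_mid alone.

How it is judged:
By the outcome, as a careful person would: the job done as asked, in the order asked, and still so for the second after the job is handed in, while the arm keeps its last pose, push and grip.
It also fails if it takes over 32 s, if anything falls off the work surface, if the arm or the gripper's body presses on something with over 40 N, if the wrist force passes 120 N, or if a joint passes its speed limit or range.

## Working session

There is one attempt and no reset: what is moved stays moved. The work goes in short steps, Python scripts to look and compute and a shell command to move; the robot and the scene stay as the last step left them, time stands still between calls to the robot, and variables do not carry over. Pictures are saved under pics/ and viewed, at most 10 in all, crops included, and the job is handed in when it is done.

```bash
mkdir -p pics
python3 - <<'E'
from bench import bot
import cv2,numpy as np,pickle
s=bot.read_state();print({k:np.round(s[k],3) for k in s})
for n in("scene","top"):
    f=bot.grab_frame(n);pickle.dump(f,open(f"{n}0.pkl","wb"));cv2.imwrite(f"pics/{n}0.png",f["image"][:,:,::-1]);print(n,f["K"].tolist(),(-f["R"].T@f["t"]).round(),f["R"].round(2).tolist())
E
```

```text
{'time_s': np.float64(0.0), 'joint_pos': array([-1.166,  0.468, -0.012,  1.604,  0.006,  1.071, -0.056]), 'qvel': array([-0.001,  0.001, -0.002, -0.001, -0.001, -0.001,  0.   ]), 'tau': array([-0.000e+00, -5.324e+01,  2.100e-02, -2.513e+01,  1.100e-02,
        8.000e-03,  0.000e+00]), 'tcp_pos': array([281.284, 585.356, 230.32 ]), 'tcp_rot': array([-0.   ,  0.222,  0.975, -0.001]), 'wrist_force': array([-0.162,  0.096, -0.132]), 'ft_torque': array([ 0.002, -0.039, -0.022]), 'gripper_force': np.float64(0.0), 'width': np.float64(85.323)}
scene [[387.2624465925578, 0.0, 282.43365911251885], [0.0, 387.2624465925578, 213.282895407], [0.0, 0.0, 1.0]] [1087. -171.  970.] [[0.11, 0.99, 0.01], [0.84, -0.09, -0.53], [-0.53, 0.07, -0.85]]
top [[543.0422425405358, 0.0, 286.87085419015807], [0.0, 543.0422425405358, 219.53117292165402], [0.0, 0.0, 1.0]] [ 418. -114. 1687.] [[-0.01, -1.0, -0.0], [-1.0, 0.01, -0.09], [0.09, 0.0, -1.0]]
```

View pics/scene0.png

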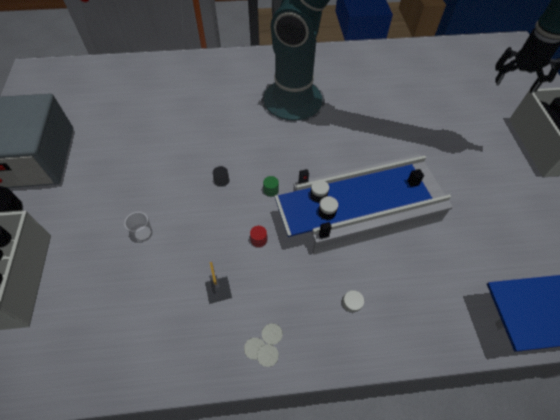

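View pics/top0.png

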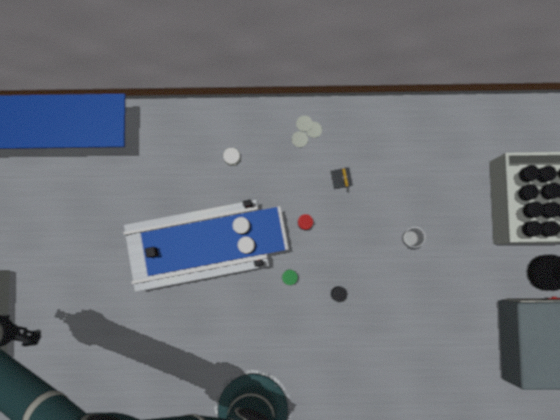

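Both views show the blue board in its guides, with the grip block at top (152,252), jars at (241,226) and (246,245), and the front line near (286,228). The gauge blade is near (347,178). The look-alikes and bystanders stand clear below board height.

```bash
cat > h.py <<'E'
import cv2,numpy as np
def ray(f,uv,z):
    uv=np.atleast_2d(uv).astype(float);d=np.c_[uv,np.ones(len(uv))]@np.linalg.inv(f["K"]).T@f["R"];c=-f["R"].T@f["t"]
    return c+d*((z-c[2])/d[:,2])[:,None]
def big(m,box):
    k=np.zeros_like(m);k[box[1]:box[3],box[0]:box[2]]=m[box[1]:box[3],box[0]:box[2]]
    c,_=cv2.findContours(k,cv2.RETR_EXTERNAL,cv2.CHAIN_APPROX_NONE);return max(c,key=cv2.contourArea)[:,0]
def mask(f,lo,hi): return cv2.inRange(cv2.cvtColor(f["image"],cv2.COLOR_RGB2HSV),lo,hi)
BLUE=((105,120,60),(130,255,255));YEL=((12,110,90),(35,255,255));DK=((0,0,0),(180,255,55))
E
python3 - <<'E'
from h import *;import pickle
T=pickle.load(open("top0.pkl","rb"));S=pickle.load(open("scene0.pkl","rb"))
for n,f,bb,yb,hb in(("top",T,(120,190,300,295),(325,160,360,195),(140,240,165,262)),("scene",S,(270,160,450,240),(200,250,235,300),(402,165,428,190))):
    P=ray(f,big(mask(f,*BLUE),bb),90)
    r=cv2.minAreaRect(P[:,:2].astype(np.float32));print(n,"board",r,cv2.boxPoints(r).round().tolist())
    c=big(mask(f,*YEL),yb);p=ray(f,c,85);print("yel",len(c),c.min(0),c.max(0),cv2.boxPoints(cv2.minAreaRect(p[:,:2].astype(np.float32))).round().tolist())
    c=big(mask(f,*DK),hb);print("handle px",c.min(0),c.max(0),"top z138",ray(f,c.mean(0),138).round(),"z114",ray(f,c.mean(0),114).round())
a=cv2.resize(T["image"][140:300,115:375],(780,480),interpolation=cv2.INTER_CUBIC)
cv2.imwrite("pics/t1.png",a[:,:,::-1])
a=cv2.resize(S["image"][150:310,200:460],(780,480),interpolation=cv2.INTER_CUBIC)
cv2.imwrite("pics/s1.png",a[:,:,::-1])
E
```

```text
top board ((507.2600402832031, 106.3555908203125), (128.72361755371094, 405.18255615234375), 9.713619232177734) [[410.0, 295.0], [478.0, -104.0], [605.0, -82.0], [537.0, 317.0]]
yel 36 [342 169] [347 186] [[664.0, -288.0], [666.0, -298.0], [718.0, -289.0], [716.0, -279.0]]
handle px [147 248] [158 256] top z138 [[474. 273. 138.]] z114 [[474. 279. 114.]]
scene board ((507.3194580078125, 106.86266326904297), (133.12452697753906, 409.5343322753906), 10.086346626281738) [[406.0, 297.0], [478.0, -106.0], [609.0, -83.0], [537.0, 320.0]]
yel 40 [210 263] [215 282] [[662.0, -288.0], [663.0, -294.0], [715.0, -285.0], [714.0, -279.0]]
handle px [407 170] [423 186] top z138 [[492. 267. 138.]] z114 [[475. 280. 114.]]
```

View pics/t1.png

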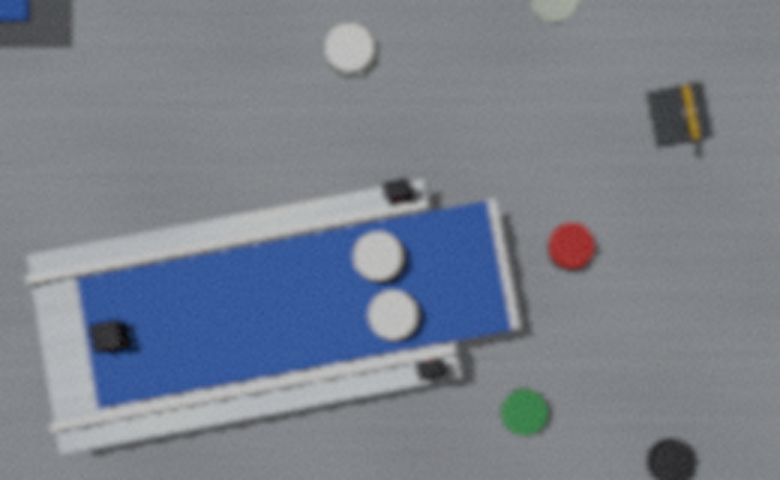

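View pics/s1.png

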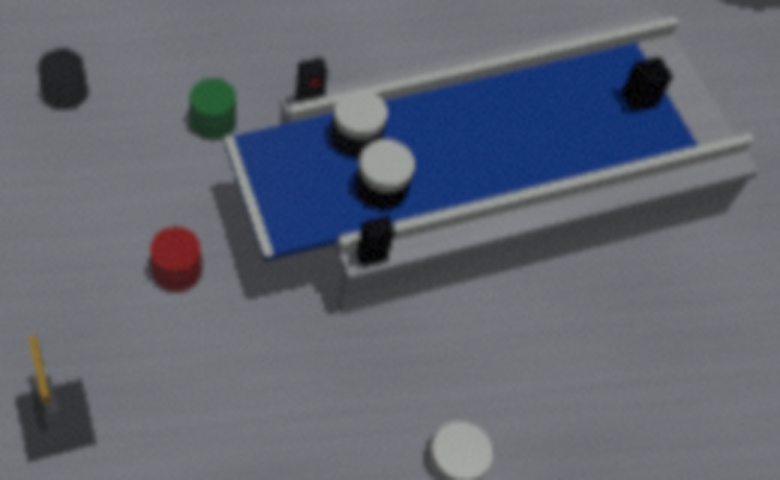

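Front of the board at u≈198, mark at u≈402 (u = slide direction (0.172, −0.985)), so about 204 mm to slide. I'll move above the grip block and turn the closing axis across the board.

```bash
python3 -m inch '[[[-0.514,-0.32,0.07],[0,0,0.604],0],[[-0.514,-0.32,0.07],[0,0,0.604],0],[[-0.514,-0.32,0.07],[0,0,0.604],0],[[-0.514,-0.32,0.07],[0,0,0.604],0],[[-0.514,-0.32,0.07],[0,0,0.604],0],[[-0.514,-0.32,0.07],[0,0,0.604],0],[[-0.514,-0.32,0.07],[0,0,0.604],0],[[-0.514,-0.32,0.07],[0,0,0.604],0],[[-0.514,-0.32,0.07],[0,0,0.604],0],[[-0.514,-0.32,0.07],[0,0,0.604],0],[[-0.514,-0.32,0.07],[0,0,0.604],0]]'
python3 - <<'E'
from bench import bot
from h import *
from scipy.spatial.transform import Rotation as R
s=bot.read_state();print(np.round(s["joint_pos"],2),R.from_quat(np.roll(s["tcp_rot"],-1)).as_matrix().round(3).tolist())
f=bot.grab_frame("scene");cv2.imwrite("pics/s2.png",cv2.resize(f["image"][100:260,250:510],(780,480))[:,:,::-1])
E
```

```text
time_s: 1.2
tcp_pos: [475.3, 281.2, 189.3]
tcp_rot: [-0.0, 0.642, 0.767, 0.0]
wrist_force: [0.2, 0.2, -0.3]
width: 85.3
gripper_force: 0.0
[-0.82  0.35  0.28  1.9  -0.12  0.9  -0.31] [[-0.176, 0.984, -0.001], [0.984, 0.176, 0.001], [0.001, -0.0, -1.0]]
```

View pics/s2.png

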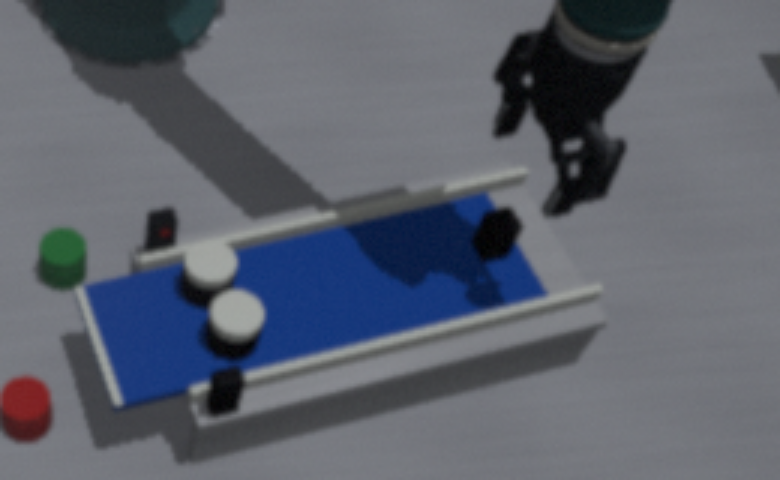

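The picture shows the open gripper above and straddling the grip block (crop 495,233), with fingers across the board. Next: descend and close.

```bash
python3 -m inch '[[[0,0,0.06],[0,0,0],0],[[0,0,0.11],[0,0,0],0],[[0,0,0.14],[0,0,0],0],[[0,0,0.152],[0,0,0],0],[[0,0,0.152],[0,0,0],0],[[0,0,0.152],[0,0,0],0.3],[[0,0,0.152],[0,0,0],0.5],[[0,0,0.152],[0,0,0],1],[[0,0,0.152],[0,0,0],1],[[0,0,0.152],[0,0,0],1],[[0,0,0.152],[0,0,0],1],[[0,0,0.152],[0,0,0],1]]'
cat > look.py <<'E'
import sys,pickle
from bench import bot
from h import *
u=np.array([.1735,-.985])
n=sys.argv[1];B={"top":(100,150,360,300),"scene":(180,150,460,300)}
Y={"top":(325,160,360,195),"scene":(200,250,235,300)}
for c in B:
    f=bot.grab_frame(c);pickle.dump(f,open(f"{c}{n}.pkl","wb"));cv2.imwrite(f"pics/{c}{n}.png",cv2.resize(f["image"][140:310,170:450] if c=="scene" else f["image"][140:300,115:375],(780,480))[:,:,::-1])
    P=ray(f,big(mask(f,*BLUE),B[c]),90)[:,:2];s=P@u;y=ray(f,big(mask(f,*YEL),Y[c]),90)[:,:2]
    q=P[s>s.max()-40]; r=cv2.minAreaRect(P.astype(np.float32))
    print(c,"blue front s",np.percentile(s,98).round(1),"yellow s mean",(y@u).mean().round(1),"range",(y@u).min().round(1),(y@u).max().round(1),"rect",np.round(r[0],1),np.round(r[1],1),round(r[2],2))
s=bot.read_state();print(s["time_s"],s["tcp_pos"].round(1) if hasattr(s["tcp_pos"],"round") else s["tcp_pos"],s["wrist_force"],s["width"],s["gripper_force"])
E
python3 look.py 1
```

```text
time_s: 2.45
tcp_pos: [476.5, 279.5, 98.9]
tcp_rot: [-0.0, 0.643, 0.766, 0.0]
wrist_force: [-2.3, -0.7, 5.6]
width: 27.4
gripper_force: 60.4
top blue front s 185.1 yellow s mean 403.2 range 398.2 408.8 rect [508.4 103.1] [129.  397.8] 9.43
scene blue front s 185.2 yellow s mean 402.2 range 398.9 405.5 rect [504.1 106.4] [132.1 408.6] 11.19
2.55 [476.5 279.6  98.9] [-1.00181365 -0.74211746  5.86871023] 27.42960124218271 60.35758852958679
```

Gripped (27.4 mm, 60 N). About 205 mm to go; sliding the first half slowly.

```bash
python3 -m inch '[[[-0.007,0,0],[0,0,0],1],[[-0.02,0,0],[0,0,0],1],[[-0.037,0,0],[0,0,0],1],[[-0.057,0,0],[0,0,0],1],[[-0.077,0,0],[0,0,0],1],[[-0.097,0,0],[0,0,0],1],[[-0.117,0,0],[0,0,0],1],[[-0.137,0,0],[0,0,0],1],[[-0.153,0,0],[0,0,0],1],[[-0.163,0,0],[0,0,0],1],[[-0.167,0,0],[0,0,0],1],[[-0.167,0,0],[0,0,0],1]]'; python3 look.py 2
```

```text
time_s: 3.75
tcp_pos: [494.1, 182.2, 98.9]
tcp_rot: [-0.0, 0.643, 0.766, 0.001]
wrist_force: [-1.1, 4.0, 5.7]
width: 27.1
gripper_force: 60.2
top blue front s 284.1 yellow s mean 403.3 range 398.2 408.8 rect [526.    1.5] [128.7 389.8] 9.35
scene blue front s 284.0 yellow s mean 402.2 range 398.9 405.5 rect [525.3  11.1] [133.9 408.7] 9.74
3.85 [494.  182.2  98.9] [-0.81361181  5.38543013  6.24473304] 27.477723108310528 60.311808586120605
```

View pics/scene2.png

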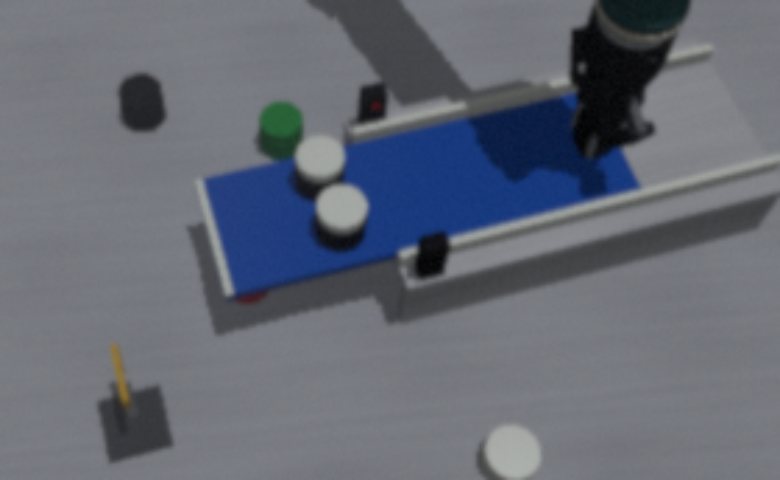

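The board is half out and both jars are past the posts, still standing (crop 320,165 and 341,215). The grip is holding and the board is level. Next slide: 94 mm, then measure.

```bash
python3 -m inch '[[[-0.007,0,0],[0,0,0],1],[[-0.02,0,0],[0,0,0],1],[[-0.037,0,0],[0,0,0],1],[[-0.055,0,0],[0,0,0],1],[[-0.073,0,0],[0,0,0],1],[[-0.091,0,0],[0,0,0],1],[[-0.11,0,0],[0,0,0],1],[[-0.128,0,0],[0,0,0],1],[[-0.143,0,0],[0,0,0],1],[[-0.153,0,0],[0,0,0],1],[[-0.157,0,0],[0,0,0],1],[[-0.157,0,0],[0,0,0],1]]'; python3 look.py 3
python3 - <<'E'
from h import *;import pickle
u=np.array([.1735,-.985]);v=np.array([.985,.1735])
S=pickle.load(open("scene3.pkl","rb"));T=pickle.load(open("top3.pkl","rb"))
# white-line profile along u on plane z=90, averaged across board; and yellow profile
for n,f in(("top",T),("scene",S)):
    g=f["image"].astype(np.float32)
    def prof(vv,z,ss):
        out=[]
        for a in vv:
            X=np.c_[np.outer(ss,u)+a*v,np.full(len(ss),z)]@f["R"].T+f["t"];p=X@f["K"].T;p=(p[:,:2]/p[:,2:]).astype(np.float32)
            out.append(cv2.remap(g,p[None,:,0],p[None,:,1],cv2.INTER_LINEAR)[0])
        return np.mean(out,0)
    ss=np.arange(370.,425,2.)
    for nm,vv,z in(("line",np.arange(470,570,10)+24,90),):
        r=prof(vv,z,ss);print(n,nm,[(int(s),int(c[0])) for s,c in zip(ss,r)])
    y=ray(f,big(mask(f,*YEL),(325,160,360,195) if n=="top" else (200,250,235,300)),94)[:,:2]
    print("yel z94: s",(y@u).mean().round(1),"v",(y@v).min().round(1),(y@v).max().round(1))
    b=ray(f,big(mask(f,*BLUE),(100,150,360,300)if n=="top" else(150,150,460,300)),90)[:,:2];q=b[b@u>340]@v;print("board v",np.percentile(q,[2,98]).round(1))
E
```

```text
time_s: 5.05
tcp_pos: [510.6, 89.9, 99.1]
tcp_rot: [-0.0, 0.643, 0.766, 0.002]
wrist_force: [-0.8, 6.5, 6.3]
width: 27.2
gripper_force: 60.5
top blue front s 377.7 yellow s mean 403.3 range 398.2 408.8 rect [542.6 -95.9] [128.4 379.3] 9.74
scene blue front s 377.9 yellow s mean 402.2 range 398.9 405.5 rect [541.4 -81.2] [134.6 410.5] 9.97
5.15 [510.6  89.9  99. ] [-0.49876447  5.06815233  6.72411759] 27.19762108452742 60.465534925460815
top line [(370, 55), (372, 55), (374, 56), (376, 65), (378, 86), (380, 116), (382, 147), (384, 168), (386, 176), (388, 169), (390, 155), (392, 142), (394, 136), (396, 133), (398, 133), (400, 133), (402, 132), (404, 132), (406, 132), (408, 133), (410, 133), (412, 135), (414, 135), (416, 134), (418, 134), (420, 134), (422, 135), (424, 135)]
yel z94: s 402.8 v 602.7 654.9
board v [453.4 581. ]
scene line [(370, 37), (372, 37), (374, 39), (376, 44), (378, 64), (380, 99), (382, 132), (384, 145), (386, 141), (388, 123), (390, 97), (392, 81), (394, 80), (396, 89), (398, 104), (400, 114), (402, 117), (404, 118), (406, 118), (408, 118), (410, 118), (412, 118), (414, 118), (416, 117), (418, 117), (420, 118), (422, 118), (424, 118)]
yel z94: s 402.0 v 606.6 659.0
board v [454.1 585.1]
```

View pics/top3.png

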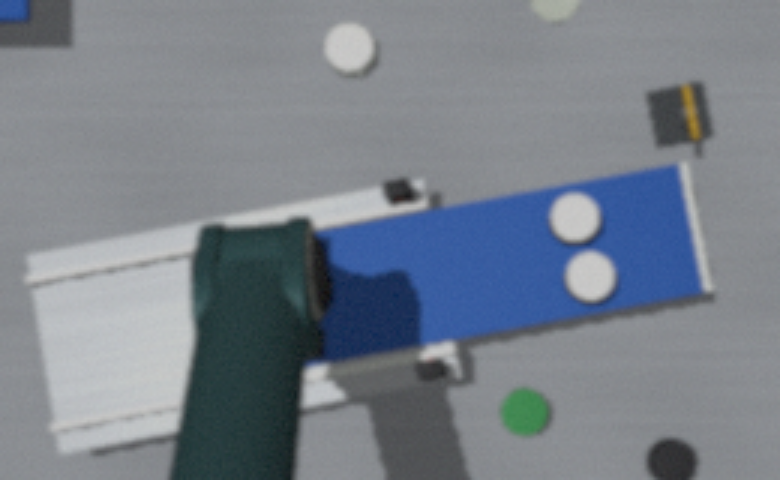

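The top view shows both jars on the board beyond the posts. The front line (crop 695,230) is about 12 mm short of the blade (690,110) and clear beside it. Final nudge.

```bash
python3 -m inch '[[[-0.004,0,0],[0,0,0],1],[[-0.009,0,0],[0,0,0],1],[[-0.014,0,0],[0,0,0],1],[[-0.018,0,0],[0,0,0],1],[[-0.021,0,0],[0,0,0],1],[[-0.021,0,0],[0,0,0],1],[[-0.021,0,0],[0,0,0],1],[[-0.021,0,0],[0,0,0],1]]'; python3 look.py 4
python3 - <<'E'
from h import *;import pickle
u=np.array([.1735,-.985]);v=np.array([.985,.1735])
for n in("top","scene"):
    f=pickle.load(open(n+"4.pkl","rb"));g=f["image"].astype(np.float32)
    def prof(vv,z,ss):
        A=[]
        for a in vv:
            X=np.c_[np.outer(ss,u)+a*v,np.full(len(ss),z)]@f["R"].T+f["t"];p=X@f["K"].T;p=(p[:,:2]/p[:,2:]).astype(np.float32)
            A.append(cv2.remap(g,p[None,:,0],p[None,:,1],cv2.INTER_LINEAR)[0])
        return np.mean(A,0)
    ss=np.arange(384.,422,2.)
    for lo,hi in((465,495),(545,575)):
        print(n,"line",lo,[(int(s),int(c)) for s,c in zip(ss,prof(np.arange(lo,hi,5),90,ss)[:,0])])
    for lo,hi in((606,618),(618,648)):
        c=prof(np.arange(lo,hi,3),92,ss);w=c[:,0]-c[:,2];w=np.clip(w-10,0,None);print("yellow",lo,(w@ss/w.sum()).round(1))
E
```

```text
time_s: 5.95
tcp_pos: [512.7, 78.4, 99.2]
tcp_rot: [-0.001, 0.642, 0.766, 0.002]
wrist_force: [-2.5, 7.9, 7.8]
width: 27.0
gripper_force: 60.6
top blue front s 389.2 yellow s mean 403.1 range 398.2 408.3 rect [ 545.5 -109. ] [129.4 375.9] 9.55
scene blue front s 389.5 yellow s mean 402.2 range 398.9 405.5 rect [543.8 -92.8] [133.8 408.6] 9.97
6.05 [512.7  78.4  99.2] [-0.8154967   7.81798185  7.56962616] 27.2367045505756 60.58951377868652
top line 465 [(384, 49), (386, 51), (388, 63), (390, 91), (392, 125), (394, 156), (396, 175), (398, 179), (400, 168), (402, 153), (404, 142), (406, 136), (408, 134), (410, 135), (412, 135), (414, 135), (416, 134), (418, 134), (420, 134)]
top line 545 [(384, 48), (386, 50), (388, 62), (390, 88), (392, 122), (394, 154), (396, 174), (398, 178), (400, 170), (402, 156), (404, 142), (406, 135), (408, 133), (410, 133), (412, 133), (414, 133), (416, 133), (418, 134), (420, 133)]
yellow 606 403.1
yellow 618 403.2
scene line 465 [(384, 38), (386, 38), (388, 47), (390, 73), (392, 110), (394, 142), (396, 154), (398, 152), (400, 139), (402, 127), (404, 120), (406, 119), (408, 119), (410, 119), (412, 119), (414, 119), (416, 118), (418, 118), (420, 118)]
scene line 545 [(384, 37), (386, 38), (388, 45), (390, 69), (392, 109), (394, 142), (396, 153), (398, 146), (400, 120), (402, 91), (404, 78), (406, 80), (408, 94), (410, 110), (412, 117), (414, 118), (416, 118), (418, 118), (420, 118)]
yellow 606 401.9
yellow 618 402.0
```

View pics/scene4.png

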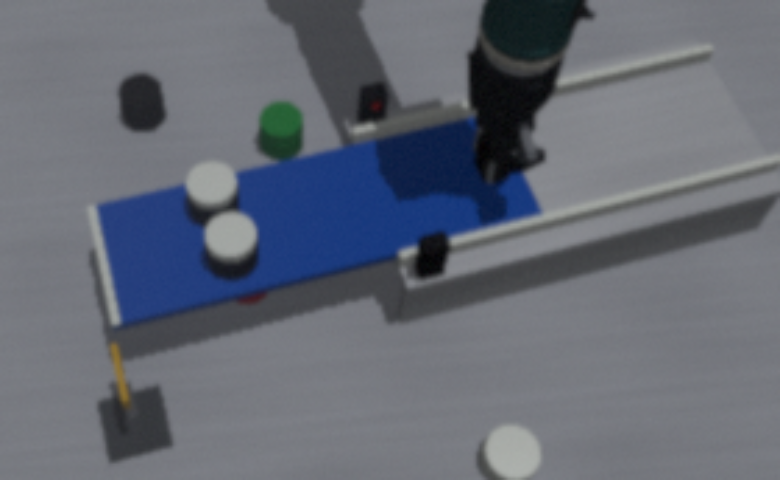

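The front is about 1.3 mm short of the blade centre in both views. The jars are standing (crop 212,185 and 231,235) and the board is level. Small last nudge.

```bash
python3 -m inch '[[[-0.001,0,0],[0,0,0],1],[[-0.0022,0,0],[0,0,0],1],[[-0.0022,0,0],[0,0,0],1],[[-0.0022,0,0],[0,0,0],1],[[-0.0022,0,0],[0,0,0],1],[[-0.0022,0,0],[0,0,0],1]]'; python3 look.py 5
```

```text
time_s: 6.65
tcp_pos: [512.8, 77.7, 99.3]
tcp_rot: [-0.001, 0.642, 0.767, 0.002]
wrist_force: [-1.4, 9.0, 9.0]
width: 27.4
gripper_force: 60.7
top blue front s 390.3 yellow s mean 403.2 range 398.2 408.3 rect [ 545.8 -110.8] [129.4 373.7] 9.55
scene blue front s 390.1 yellow s mean 402.2 range 398.9 405.5 rect [544.1 -93.8] [134.2 407.9] 10.28
6.75 [512.8  77.7  99.3] [-1.95458247  9.02735164  8.62701049] 27.248763111852128 60.73399543762207
```

```bash
python3 -c "
from bench import bot
print(bot.close_job())"
```

```text
the job is handed in; nothing more can be done
None
```

I slid the board out until its front edge measured within about 1 mm of the yellow blade, both jars standing past the posts and the gripper still holding the board level; I handed the job in at about 7 s, and no verdict came back.

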